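Open the locked bead polisher

TASK

The cap of the bead polisher is locked: pick up the mallet, knock the sprung lock pin fully down with it (not with the gripper), and set the mallet back down on the counter. Then turn the cap by its grip bar - nobody remembers whether it is left- or right-handed, so try both ways until it comes free - lift it off, and finish while still holding it in the air, still and upright, at least 6 cm above where it sat. Do not knock over or push about the glue bottle, mug, spool or bead tray.

Things in the scene. Friction and masses are not known exactly. Their poses are not given: they have to be found in the camera images.
- cap_grip (a point): Centre of the white grip bar on the loose black cap, 30 mm above the cap's flange underside; z up when seated. Bar 56 mm long (this frame's y), 18 mm wide (x), 42 mm tall (21 mm above and below this point): take it across its width. Under it a round flange 76 mm across, 9 mm thick, with two tabs towards -y straddling the lock pin's tooth; below hang plug, stem and crossbar, 29 mm deep. 0.1 to 0.17 kg.
- cap: The cap, origin at its flange's underside on the axis. Part-turn cap with a hidden crossbar: with the pin down it turns easily, but only some 5 degrees (8 if forced) the wrong way to a hard stop, and about 60 degrees (1.05 rad) the right way to another stop, where it lifts straight off (within about 6 degrees of that stop). Which way is right differs from start to start and cannot be seen.
- barrel_rim (a point): Centre of the rim of the polisher's capped barrel, 85 mm above the counter: the cap sits here. z up, x and y along the polisher's base. The lock pin stands 77 mm towards -y.
- tumbler: The bead polisher, fixed to the counter; origin under the capped barrel at counter level, same axes as barrel_rim. Grey base 140 x 300 x 30 mm (y from -110 to +190) with two upright steel barrels, 76 mm across and 85 mm high; the second, blank and unused, is 140 mm towards +y.
- pin_top (a point): Centre of the top of the lock pin's round steel head, 18 mm across, upright beside the cap; 115 mm above the counter while up, 99 mm when fully down. Moves with the pin. The pin's tooth reaches sideways between the cap's tabs and keeps the cap from turning while it is up.
- lock_pin (a joint): How far the lock pin is driven down, 0 (up, locked) to 0.016 m (fully down, cap unlocked). It takes 6 to 8 N, a little more when driven fast; a friction catch keeps it where it is driven.
- mallet_grip (a point): Where to grip the mallet: on the centre line of its level handle, 55 mm from the axis of the head (which lies towards this frame's +x) and 30 mm above the head's lower face. Handle 18 mm wide (y), 22 mm tall (z), running along x to 170 mm behind the head's axis.
- mallet: Wooden mallet standing on one end of its head on the counter; origin at the centre of the head's lower face, z up along the head, handle towards -x. Head an upright cylinder 48 mm across and 60 mm tall. 0.22 to 0.38 kg, mostly in the head.
- mallet_face (a point): Centre of the mallet head's lower face, which strikes the pin (same axes as mallet_grip).
- glue: White upright glue bottle, 44 mm across, 110 mm tall; origin at the centre of its underside. Leave alone.
- mug: White mug, 76 mm across, 85 mm tall, handle towards its +y; origin at the centre of its underside. Leave alone.
- spool: Small upright wooden spool, 40 mm across, 36 mm tall; origin at the centre of its underside. Leave alone.
- bead_tray: Open turquoise tray of beads, 120 x 150 x 50 mm (x, y, z); origin at the centre of its underside. Leave alone.

How it is judged:
On the way, in this order (a step that is already met when the one before it is completed fails the run):
1. the mallet is picked up (height (world z) of mallet_grip above 0.08 m), for 0.1 s.
2. the lock pin is knocked down with the mallet's face (value of joint lock_pin above 0.0125 m and horizontal distance between mallet_face and pin_top below 0.03 m and distance between mallet_face and pin_top below 0.04 m).
3. the cap is turned by more than 45 degrees while still seated (angle between the y axis of cap_grip and the y axis of barrel_rim, either way round above 0.79 rad and z of cap_grip in the frame of barrel_rim below 0.036 m).
At the end, for the whole second after the job is handed in: The cap is held in the gripper at least 55 mm above its seat, upright within 20 degrees and still, touching neither polisher nor mallet; the lock pin is down (at least 12.5 of 16 mm); the mallet lies or stands still on the counter, released (z of cap_grip in the frame of barrel_rim above 0.085 m and contact force between the fingers and cap above 1 N and angle between cap_grip's own z axis and vertical below 0.35 rad and linear speed of each of cap, mallet below 0.03 m/s and contact force between cap and tumbler below 0.1 N and contact force between each of cap, the arm, the fingers and mallet below 0.1 N and value of joint lock_pin above 0.0125 m and height (world z) of mallet_grip below 0.05 m and contact force between anything else and mallet above 0.5 N); the arm keeps its last pose, push and grip.
It fails at once if the gripper or arm pushes the lock pin (contact force between any of the fingers, the arm and lock_pin above 2 N).
It fails at once if the glue bottle is knocked over or pushed more than 4 cm (distance of glue from where it was at the start of the episode above 0.04 m or angle between glue's own z axis and vertical above 0.5 rad).
It fails at once if the mug is knocked over or pushed more than 4 cm (distance of mug from where it was at the start of the episode above 0.04 m or angle between mug's own z axis and vertical above 0.5 rad).
It fails at once if the spool is knocked over or pushed more than 4 cm (distance of spool from where it was at the start of the episode above 0.04 m or angle between spool's own z axis and vertical above 0.5 rad).
It fails at once if the bead tray is knocked over or pushed more than 4 cm (distance of bead_tray from where it was at the start of the episode above 0.04 m or angle between bead_tray's own z axis and vertical above 0.5 rad).
It also fails if it takes over 64 s, if anything falls off the work surface, if the arm or the gripper's body presses on something with over 40 N, if the wrist force passes 120 N, or if a joint passes its speed limit or range.

ROBOT

A 6-joint arm with a two-finger parallel gripper is mounted at the origin on the work surface. World frame = base frame: x ahead of the robot, y to its left, z up, the work surface at z = 0. Lengths are in m, angles in rad, forces in N, time in s.
With the tool pointing down it reaches from about 0.4 to 0.925 m from the base axis. Payload 3.4 kg.
Tool frame: the origin (TCP) lies midway between the tips of the shut fingers; the grasp point (between the pads) lies bot.pinch_z behind it (bot.pinch_z is the distance from the TCP to the grasp point, in m); z points along the fingers, y is the line along which they close (so a half turn about z gives the same grasp; the last joint's range is limited). The gripper opens to 85 mm and grips with 20 to 120 N. Pads are 22 mm wide; open, the fingers measure 114 mm over their backs; the gripper's body (76 mm by 85 mm) begins 54 mm behind the grasp point. The pads swing forward as they close: fully open they stand 13 mm farther back than shut.
Start: joints at [1.202, 0.307, 1.506, -0, 1.328, -0.073], TCP at [0.168, 0.55, 0.231] pointing down, gripper open.
Joint ranges: [-3.12, 3.12], [-1.05, 2.28], [0.14, 2.33], [-1.42, 4.57], [0.1, 2.73], [-2.68, 2.68]. Speed limits (rad/s): [2.57, 2.57, 3.14, 3.14, 3.14, 3.14].

INTERFACE

Orientations are given as a unit quaternion [x, y, z, w].
In Python, from cell import bot, cams, workorder, finder gives the robot as it stands.
- The arm moves only by the tool send_rows, never from a script. Its arguments are lists of equal length, an entry for each row: "dp": the shift along the world's x, y, z in mm, a list of three; "turn": the turn, a rotation vector about the world's x, y, z in rad, a list of three; "jaw": the finger opening in mm, from 0 to 85.4. In form: {"dp": [[tx, ty, tz], ...], "turn": [[rx, ry, rz], ...], "jaw": [jaw, ...]}. A call has 1 to 10 rows; each row shifts and turns the commanded pose from where the row before left it; what a row does not reach is not made up. A row lasts 1/10 s, in which the tool goes at most 50 mm and 8.59 degrees, less where a joint would pass 70% of its speed; a pose out of reach is approached as far as the arm can. A call is refused whole if a number of a shift passes 50 or a number of a turn 0.15, either way. A call with a gripper value outside its range is refused whole. The fingers move at their own pace and stop on an object; "squeeze" is the grip in N (left out, the last holds). Time passes only in rows, so rows that do not move let the fingers close. It gives the time, the measured TCP pose, the force, the opening and the grip force at its end, in the units of the state.
- bot.sense(): the state, without advancing time (a new reading comes with each control period).
- cams.snapshot(name): name is "scene" or "top" or "wrist"; returns a dict with "image" (480x640x3 uint8, red, green, blue), "range_z" (480x640 float32, m along the optical axis (not along the pixel's ray), 0 where there is no reading), "K" (3x3 intrinsics, pixels), "extrinsics" (4x4, takes a point from camera to world coordinates); the wrist camera has in their place "mount" (4x4, takes a point from camera to tool coordinates, whose origin is the TCP and whose axes are the flange's). Camera axes: x right, y down, z forward; pixel columns grow to the right and rows downward; lengths in m; the calibration is good to about 2 mm. The wrist camera is an equidistant fisheye: a pixel r from the principal point sees the ray r / f radians off the axis. A picture is of the moment at which its call begins: read the wrist's pose just before it.
- workorder.job_done(): hands the job in; it is judged then, once.
Trained networks look in a picture, given as the dict that the camera call returned (one of the last four; its "shot" number tells which), for a name from the list of things; names that differ only in an ending like _2 or _b are one class to them, and where a whole thing is asked for, a point or a joint stands for the part that bears it (a point fixed in the world has none). Each returns a list of dicts, best first, with "confidence" (0 to 1); they miss things now and then, are a little off and sometimes report something else, mostly with a low value. They report only what shows in the picture. A call takes as long as a camera call.
- finder.masks_of(picture, query): "pixels" (480x640 bool, what is visible of it) and "rect" ([left, top, right, bottom] in pixels, round what is visible of it).
The state is a dict: "clock": time; "joint_pos": joint angles; "joint_vel": joint speeds; "joint_torque": joint torques, N m; "position": TCP position; "tool_rot": TCP orientation; "ft_force": force on the tool from outside, world axes, zero at the start; "torque": the same for the moment, N m; "opening": finger opening in m; "grasp_force": force on a finger pad.
Only numpy, scipy, OpenCV 4.12 (cv2) and the standard library are available. Lean on these libraries where they do the work, as an engineer would, in place of code of your own. Each camera call takes 0.05 s, during which the arm holds its last target. There are 200 camera calls.

## Working session

There is one attempt and no reset: what is moved stays moved. The work goes in short steps, Python scripts to look and compute and a tool call to move; the robot and the scene stay as the last step left them, time stands still between calls to the robot, and variables do not carry over. Pictures are saved under pics/ and viewed, at most 10 in all, crops included, and the job is handed in when it is done.

Besides the shell and the picture viewer there is one more tool, called after "Call:" by a JSON object that holds its "name" and its "arguments", one argument or row to a line. send_rows: Moves the arm, as the interface text tells. Its arguments: {"type":"object","properties":{"dp":{"type":"array"},"turn":{"type":"array"},"jaw":{"type":"array"},"squeeze":{"type":"number"}},"required":["dp","turn","jaw"]}

```bash
ls; mkdir -p pics; cat > h.py <<'E'
import numpy as np, cv2
from cell import bot, cams, workorder, finder
def cloud(p, m=None):
    z=p["range_z"]; K=p["K"]; v,u=np.nonzero((z>0) if m is None else (m&(z>0)))
    d=z[v,u]; c=np.stack([(u-K[0,2])/K[0,0]*d,(v-K[1,2])/K[1,1]*d,d],1)
    E=p["extrinsics"]; return c@E[:3,:3].T+E[:3,3]
def save(p,n): cv2.imwrite("pics/"+n+".png",p["image"][:,:,::-1])
E
python3 - <<'E'
from h import *
s=bot.sense(); print(s["position"],s["tool_rot"],s["opening"],bot.pinch_z,s["clock"])
ims=[]
for n in ["top","scene"]:
    p=cams.snapshot(n); save(p,n); print(n,np.round(p["extrinsics"],3).tolist())
    for q in ["cap","tumbler","lock_pin","mallet","glue","mug","spool","bead_tray"]:
        for r in finder.masks_of(p,q)[:2]:
            c=cloud(p,r["pixels"])
            if len(c): print(q,round(r["confidence"],2),r["rect"],len(c),"med",np.round(np.median(c,0),3),"lo",np.round(np.percentile(c,2,axis=0),3),"hi",np.round(np.percentile(c,98,axis=0),3))
E
```

```text
pics
[0.1674085  0.5493494  0.23037403] [ 1.47365373e-01  9.89081582e-01 -1.01263829e-03 -2.12204515e-04] 0.08521397604859787 0.0187 0.0
top [[0.012, -0.991, 0.132, 0.421], [-1.0, -0.011, 0.004, 0.077], [-0.003, -0.132, -0.991, 1.484], [0.0, 0.0, 0.0, 1.0]]
cap 0.63 [310.8, 233.8, 348.6, 264.0] 754 med [0.564 0.055 0.095] lo [0.534 0.015 0.076] hi [0.602 0.09  0.139]
tumbler 0.75 [254.3, 219.2, 371.8, 280.8] 5158 med [0.563 0.115 0.03 ] lo [ 0.502 -0.046  0.023] hi [0.637 0.239 0.09 ]
tumbler 0.37 [341.9, 247.1, 362.9, 252.9] 87 med [ 0.565 -0.014  0.096] lo [ 0.557 -0.033  0.028] hi [0.579 0.012 0.119]
lock_pin 0.4 [346.3, 245.3, 364.1, 253.2] 59 med [ 0.565 -0.014  0.11 ] lo [ 0.56  -0.026  0.09 ] hi [0.572 0.007 0.12 ]
mallet 0.92 [430.4, 246.7, 453.0, 322.8] 826 med [ 0.515 -0.244  0.041] lo [ 0.395 -0.267  0.   ] hi [ 0.576 -0.22   0.064]
mallet 0.6 [362.6, 158.1, 379.2, 180.5] 281 med [ 0.777 -0.049  0.074] lo [ 0.764 -0.07   0.012] hi [ 0.803 -0.032  0.113]
glue 0.61 [361.4, 159.1, 381.3, 182.2] 320 med [ 0.777 -0.05   0.073] lo [ 0.764 -0.078 -0.001] hi [ 0.802 -0.031  0.113]
[... 624 characters left out ...]
.0, 305.8] 7464 med [0.598 0.107 0.031] lo [ 0.507 -0.05   0.009] hi [0.641 0.231 0.091]
lock_pin 0.49 [262.9, 240.2, 281.5, 264.3] 201 med [ 0.565 -0.019  0.094] lo [ 0.524 -0.029  0.031] hi [0.571 0.008 0.118]
mallet 0.95 [145.0, 222.8, 175.2, 299.3] 1163 med [ 0.553 -0.245  0.043] lo [ 0.397 -0.264  0.003] hi [ 0.579 -0.222  0.063]
glue 0.92 [253.8, 338.2, 281.6, 383.3] 853 med [ 0.794 -0.055  0.069] lo [ 0.771 -0.075  0.001] hi [ 0.804 -0.034  0.112]
spool 0.93 [203.3, 343.2, 221.7, 368.1] 420 med [ 0.74  -0.159  0.035] lo [ 0.72  -0.176  0.002] hi [ 0.753 -0.143  0.04 ]
bead_tray 0.91 [409.0, 153.3, 496.0, 221.1] 3452 med [0.389 0.45  0.019] lo [0.331 0.365 0.   ] hi [0.468 0.523 0.051]
```

```bash
python3 - <<'E'
from h import *
C={q:[] for q in ["cap","mallet","lock_pin","tumbler"]}
for n in ["top","scene"]:
    p=cams.snapshot(n)
    if n=="top": cv2.imwrite("pics/t2.png",cv2.resize(p["image"][140:360,240:480,::-1],None,fx=2.5,fy=2.5,interpolation=cv2.INTER_CUBIC))
    a=cloud(p); C.setdefault("all",[]).append(a)
    for q in ["mallet"]:
        C[q].append(cloud(p,finder.masks_of(p,q)[0]["pixels"]))
def rect(P,t):
    r=cv2.minAreaRect((P[:,:2]*1000).astype(np.float32)); print(t,len(P),np.round(r[0],1),np.round(r[1],1),round(r[2],1),"z",np.round(np.median(P[:,2]),4))
for i,n in enumerate(["top","scene"]):
    m=C["mallet"][i]; a=C["all"][i]
    h=m[(m[:,2]>0.052)]; rect(h,n+" head top"); print(np.round(cv2.minEnclosingCircle((h[:,:2]*1000).astype(np.float32)),1) if 0 else cv2.minEnclosingCircle((h[:,:2]*1000).astype(np.float32)))
    g=m[(m[:,2]>0.036)&(m[:,2]<0.046)&(m[:,0]<0.515)]; rect(g,n+" handle")
    print(" line",cv2.fitLine((g[:,:2]).astype(np.float32),cv2.DIST_HUBER,0,.001,.001).ravel())
    def box(x0,x1,y0,y1,z0,z1): return a[(a[:,0]>x0)&(a[:,0]<x1)&(a[:,1]>y0)&(a[:,1]<y1)&(a[:,2]>z0)&(a[:,2]<z1)]
    b=box(.5,.64,0,.11,.125,.15); rect(b,n+" bar")
    rect(box(.5,.64,-.05,.012,.106,.13),n+" pin")
    rect(box(.48,.66,.14,.26,.078,.095),n+" barrel2"); rect(box(.48,.66,-.08,.26,.026,.034),n+" base")
    rect(box(.5,.64,0.0,.11,.088,.100),n+" flange")
E
```

```text
top head top 259 [ 557.7 -240.7] [46.5 43.6] 4.3 z 0.0592
((558.7528076171875, -241.4103240966797), 24.49241065979004)
top handle 278 [ 452.5 -247.1] [125.6  18.6] 2.6 z 0.0401
 line [ 0.9989449   0.04592526  0.47270527 -0.24581441]
top bar 175 [568.   55.6] [17.9 53.9] 0.2 z 0.1352
top pin 40 [564.7 -21.4] [15.1 15.2] 0.5 z 0.1144
top barrel2 686 [574.7 195.8] [74.2 74. ] 67.2 z 0.0847
top base 3274 [569.2  96.1] [299.7 141.8] 87.2 z 0.0296
top flange 534 [565.3  51.4] [85.7 74.2] 53.9 z 0.0935
scene head top 386 [ 554.6 -243.3] [48.6 45.2] 10.4 z 0.0606
((553.9225463867188, -244.18580627441406), 26.83530616760254)
scene handle 363 [ 451.3 -249.1] [127.1  18.2] 2.9 z 0.0416
 line [ 0.998496    0.05482427  0.45432767 -0.24866366]
scene bar 287 [567.  55.] [56.5 23.3] 85.9 z 0.1352
scene pin 64 [562.5 -22. ] [15.9 17.2] 68.1 z 0.1147
scene barrel2 861 [572.8 193.9] [74.3 76.4] 82.5 z 0.0849
scene base 4148 [569.9  94. ] [299.  145.6] 87.6 z 0.0302
scene flange 582 [572.1  44.7] [91.1 61. ] 77.6 z 0.0942
```

View pics/t2.png

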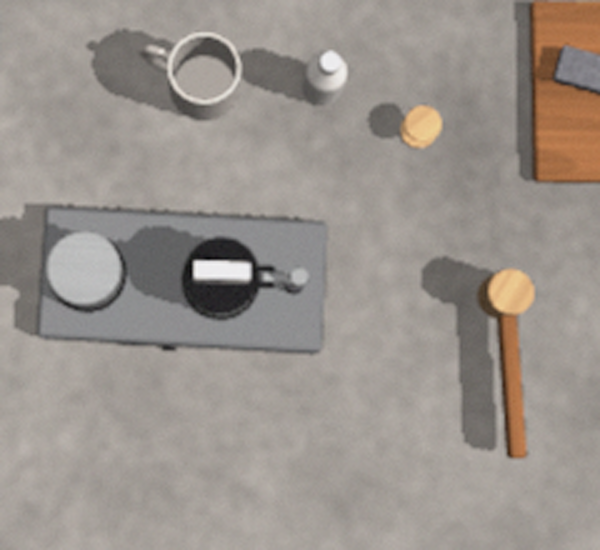

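Call:
{"name": "send_rows", "arguments": {
  "dp": [
    [31, -30, 2],
    [31, -30, 2],
    [31, -30, 2],
    [31, -30, 2],
    [31, -30, 2],
    [31, -30, 2],
    [31, -30, 2],
    [31, -30, 2],
    [31, -30, 2],
    [31, -30, 2]
  ],
  "turn": [
    [0, 0, 0.035],
    [0, 0, 0.035],
    [0, 0, 0.035],
    [0, 0, 0.035],
    [0, 0, 0.035],
    [0, 0, 0.035],
    [0, 0, 0.035],
    [0, 0, 0.035],
    [0, 0, 0.035],
    [0, 0, 0]
  ],
  "jaw": [85, 85, 85, 85, 85, 85, 85, 85, 85, 85],
  "squeeze": 120
}}

```text
clock: 2.1
position: [0.4787, 0.2486, 0.2516]
tool_rot: [-0.01, 1.0, 0.0, 0.0]
ft_force: [1.2, 0.3, 0.6]
opening: 0.0851
grasp_force: 0.0
```

Call:
{"name": "send_rows", "arguments": {
  "dp": [
    [3, -49, 0],
    [3, -49, 0],
    [3, -49, 0],
    [3, -49, 0],
    [3, -49, 0],
    [3, -49, 0],
    [3, -49, -10],
    [3, -49, -10],
    [3, -49, -10],
    [3, -49, -10]
  ],
  "turn": [
    [0, 0, 0.03],
    [0, 0, 0],
    [0, 0, 0],
    [0, 0, 0],
    [0, 0, 0],
    [0, 0, 0],
    [0, 0, 0],
    [0, 0, 0],
    [0, 0, 0],
    [0, 0, 0]
  ],
  "jaw": [85, 85, 85, 85, 85, 85, 85, 85, 85, 85]
}}

```text
clock: 3.1
position: [0.5075, -0.2417, 0.2112]
tool_rot: [-0.024, 1.0, -0.0, 0.0]
ft_force: [1.2, -0.7, -0.4]
opening: 0.0846
grasp_force: 0.0
```

Call:
{"name": "send_rows", "arguments": {
  "dp": [
    [-1, -3, -40],
    [0, 0, -40],
    [0, 0, -40],
    [0, 0, -35],
    [0, 0, -25],
    [0, 0, -18],
    [0, 0, 0],
    [0, 0, 0],
    [0, 0, 0],
    [0, 0, 0]
  ],
  "turn": [
    [0, 0, 0],
    [0, 0, 0],
    [0, 0, 0],
    [0, 0, 0],
    [0, 0, 0],
    [0, 0, 0],
    [0, 0, 0],
    [0, 0, 0],
    [0, 0, 0],
    [0, 0, 0]
  ],
  "jaw": [85, 85, 85, 85, 85, 85, 30, 10, 10, 10]
}}

```text
clock: 4.1
position: [0.5077, -0.2431, 0.0148]
tool_rot: [-0.025, 1.0, -0.001, 0.001]
ft_force: [-0.6, -0.4, 0.8]
opening: 0.0279
grasp_force: 0.0
```

Call:
{"name": "send_rows", "arguments": {
  "dp": [
    [0, 0, 0],
    [0, 0, 0],
    [0, 0, 0],
    [0, 0, 0],
    [0, 0, 0]
  ],
  "turn": [
    [0, 0, 0],
    [0, 0, 0],
    [0, 0, 0],
    [0, 0, 0],
    [0, 0, 0]
  ],
  "jaw": [10, 10, 10, 10, 10]
}}

```text
clock: 4.6
position: [0.5075, -0.2432, 0.0149]
tool_rot: [-0.025, 1.0, -0.001, 0.001]
ft_force: [-0.7, 0.1, 5.4]
opening: 0.0161
grasp_force: 116.9
```

Call:
{"name": "send_rows", "arguments": {
  "dp": [
    [0, 0, 15],
    [0, 0, 25],
    [0, 0, 30],
    [0, 0, 40],
    [0, 0, 40],
    [0, 0, 10],
    [0, 0, 0],
    [0, 0, 0]
  ],
  "turn": [
    [0, 0, 0],
    [0, 0, 0],
    [0, 0, 0],
    [0, 0, 0],
    [0, 0, 0],
    [0, 0, 0],
    [0, 0, 0],
    [0, 0, 0]
  ],
  "jaw": [10, 10, 10, 10, 10, 10, 10, 10]
}}

```text
clock: 5.4
position: [0.5053, -0.2418, 0.1718]
tool_rot: [-0.025, 1.0, 0.001, -0.001]
ft_force: [-0.1, 0.1, -3.3]
opening: 0.0156
grasp_force: 117.4
```

```bash
cat > mal.py <<'E'
from h import *
def mallet(n="scene"):
    p=cams.snapshot(n); s=bot.sense(); r=finder.masks_of(p,"mallet")[0]
    P=cloud(p,r["pixels"]); print(n,round(r["confidence"],2),r["rect"],len(P),"tcp",np.round(s["position"],4))
    T=s["position"]
    h=P[P[:,0]<T[0]-.03]; d=cv2.fitLine((h).astype(np.float32),cv2.DIST_HUBER,0,.001,.001).ravel(); print(" handle dir",np.round(d,3), "top z med",np.round(np.percentile(h[:,2],[5,50,95]),4))
    q=P[P[:,0]>T[0]+.02]; top=q[q[:,2]>q[:,2].max()-.008]
    c,rad=cv2.minEnclosingCircle((q[:,:2]*1000).astype(np.float32)); print(" head",np.round(c,1),round(rad,1),"top z",np.round(np.percentile(top[:,2],[5,50,95]),4))
    t=cv2.minAreaRect((top[:,:2]*1000).astype(np.float32)); print(" top rect",np.round(t[0],1),np.round(t[1],1)); 
    A=np.c_[top[:,:2],np.ones(len(top))]; print(" top slope",np.round(np.linalg.lstsq(A,top[:,2],rcond=None)[0][:2],3))
    return p
E
python3 -c "
from mal import *
mallet('top'); save(mallet('scene'),'m1')"
```

```text
top 0.91 [446.4, 242.1, 466.3, 326.8] 350 tcp [ 0.5049 -0.2416  0.1711]
 handle dir [ 0.841 -0.347 -0.415  0.392 -0.25   0.2  ] top z med [0.1988 0.199  0.2021]
 head [ 555.4 -239.1] 24.4 top z [0.2147 0.2169 0.2205]
 top rect [ 559.9 -236.3] [32.2 47.1]
 top slope [0.001 0.028]
scene 0.59 [129.1, 195.8, 162.8, 255.7] 1069 tcp [ 0.5051 -0.2417  0.1709]
 handle dir [ 0.42  -0.021  0.907  0.432 -0.245  0.119] top z med [-0.0019  0.194   0.1989]
 head [ 554.3 -241. ] 25.5 top z [0.2135 0.2162 0.2189]
 top rect [ 552.8 -240.9] [48.3 47. ]
 top slope [-0.014  0.009]
```

Call:
{"name": "send_rows", "arguments": {
  "dp": [
    [1, 25, 0],
    [1, 40, 0],
    [1, 40, 0],
    [1, 40, 0],
    [1, 35, 0],
    [2, 25, 0],
    [2, 13, 0],
    [0, 0, -10],
    [0, 0, -10],
    [0, 0, 0]
  ],
  "turn": [
    [0, 0, 0],
    [0, 0, 0],
    [0, 0, 0],
    [0, 0, 0],
    [0, 0, 0],
    [0, 0, 0],
    [0, 0, 0],
    [0, 0, 0],
    [0, 0, 0],
    [0, 0, 0]
  ],
  "jaw": [10, 10, 10, 10, 10, 10, 10, 10, 10, 10]
}}

```text
clock: 6.6
position: [0.5139, -0.0255, 0.1511]
tool_rot: [-0.024, 1.0, 0.0, -0.002]
ft_force: [0.3, -0.9, -3.0]
opening: 0.0161
grasp_force: 117.6
```

```bash
python3 -c "
from mal import *
p=mallet('top'); p=mallet('scene'); cv2.imwrite('pics/m2.png',cv2.resize(p['image'][150:330,160:400,::-1],None,fx=2.5,fy=2.5))"
```

```text
top 0.57 [359.8, 282.5, 370.5, 318.7] 309 tcp [ 0.5144 -0.0256  0.1518]
 handle dir [ 0.999  0.046 -0.013  0.439 -0.028  0.176] top z med [0.1693 0.1762 0.1804]Traceback (most recent call last):
  File "<string>", line 3, in <module>
    p=mallet('top'); p=mallet('scene'); cv2.imwrite('pics/m2.png',cv2.resize(p['image'][150:330,160:400,::-1],None,fx=2.5,fy=2.5))
  File "mal.py", line 7, in mallet
    q=P[P[:,0]>T[0]+.02]; top=q[q[:,2]>q[:,2].max()-.008]
                                       ~~~~~~~~~~^^
    return umr_maximum(a, axis, None, out, keepdims, initial, where)
ValueError: zero-size array to reduction operation maximum which has no identity
```

```bash
python3 -c "
from h import *
p=cams.snapshot('scene'); a=cloud(p)
q=a[(a[:,0]>.535)&(a[:,0]<.6)&(a[:,1]>-.06)&(a[:,1]<.012)&(a[:,2]>.14)&(a[:,2]<.21)]
print(len(q),cv2.minAreaRect((q[:,:2]*1000).astype('float32')),np.percentile(q,[1,50,99],axis=0))
q=a[(a[:,0]>.54)&(a[:,0]<.6)&(a[:,1]>-.04)&(a[:,1]<.0)&(a[:,2]>.104)&(a[:,2]<.125)]
print(len(q),np.percentile(q,[1,50,99],axis=0) if len(q) else 0)
cv2.imwrite('pics/m2.png',cv2.resize(p['image'][150:330,160:400,::-1],None,fx=2.5,fy=2.5))"
```

```text
825 ((564.4923706054688, -25.14492416381836), (47.11690139770508, 48.54301834106445), 60.89956283569336) [[ 0.54207615 -0.04852917  0.14163251]
 [ 0.57657467 -0.02634939  0.19099119]
 [ 0.58758261 -0.00268457  0.20092391]]
27 [[ 0.56539593 -0.02961939  0.10485562]
 [ 0.56816771 -0.02090204  0.11232349]
 [ 0.57106789 -0.01386422  0.11728089]]
```

View pics/m2.png

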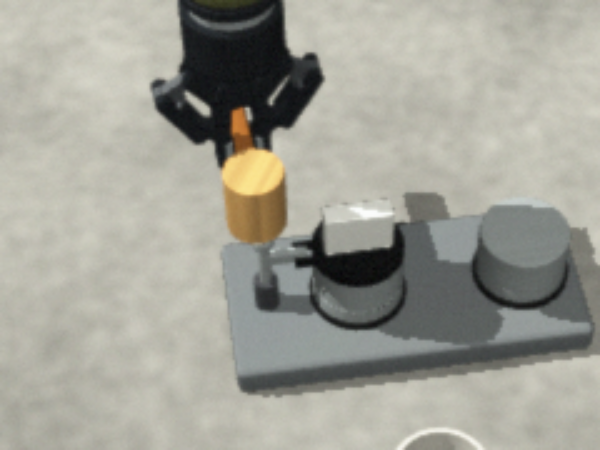

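Call:
{"name": "send_rows", "arguments": {
  "dp": [
    [0, 3, -8],
    [0, 0, -8],
    [0, 0, -5],
    [0, 0, -4],
    [0, 0, -4],
    [0, 0, -4],
    [0, 0, -4]
  ],
  "turn": [
    [0, 0, 0],
    [0, 0, 0],
    [0, 0, 0],
    [0, 0, 0],
    [0, 0, 0],
    [0, 0, 0],
    [0, 0, 0]
  ],
  "jaw": [10, 10, 10, 10, 10, 10, 10]
}}

```text
clock: 7.45
position: [0.5151, -0.0216, 0.1164]
tool_rot: [-0.025, 1.0, -0.0, -0.0]
ft_force: [-5.5, -0.1, 4.6]
opening: 0.0162
grasp_force: 118.3
```

Call:
{"name": "send_rows", "arguments": {
  "dp": [
    [0, 0, -2],
    [0, 0, -2],
    [0, 0, 0]
  ],
  "turn": [
    [0, 0, 0],
    [0, 0, 0],
    [0, 0, 0]
  ],
  "jaw": [10, 10, 10]
}}

```text
clock: 7.75
position: [0.515, -0.0216, 0.1136]
tool_rot: [-0.025, 1.0, -0.0, -0.0]
ft_force: [-8.1, 0.0, 13.9]
opening: 0.0159
grasp_force: 120.3
```

Call:
{"name": "send_rows", "arguments": {
  "dp": [
    [0, 0, -2],
    [0, 0, -1],
    [0, 0, 0]
  ],
  "turn": [
    [0, 0, 0],
    [0, 0, 0],
    [0, 0, 0]
  ],
  "jaw": [10, 10, 10]
}}

```text
clock: 8.05
position: [0.5148, -0.0216, 0.1128]
tool_rot: [-0.025, 1.0, -0.0, 0.0]
ft_force: [-14.3, 0.3, 30.8]
opening: 0.0158
grasp_force: 122.8
```

Call:
{"name": "send_rows", "arguments": {
  "dp": [
    [0, 0, 5],
    [0, 0, 15],
    [0, 0, 25],
    [0, 0, 15],
    [0, -20, 0],
    [0, -40, 0],
    [0, -40, 0],
    [0, -40, 0],
    [0, -40, 0],
    [0, -35, 0]
  ],
  "turn": [
    [0, 0, 0],
    [0, 0, 0],
    [0, 0, 0],
    [0, 0, 0],
    [0, 0, 0],
    [0, 0, 0],
    [0, 0, 0],
    [0, 0, 0],
    [0, 0, 0],
    [0, 0, 0]
  ],
  "jaw": [10, 10, 10, 10, 10, 10, 10, 10, 10, 10]
}}

```text
clock: 9.05
position: [0.5165, -0.239, 0.1687]
tool_rot: [-0.024, 1.0, -0.0, 0.001]
ft_force: [0.3, 0.3, -2.9]
opening: 0.0161
grasp_force: 117.6
```

```bash
python3 -c "
from mal import *
for n in ['top','scene']:
  p=mallet(n); a=cloud(p)
  q=a[(a[:,0]>.55)&(a[:,0]<.58)&(a[:,1]>-.034)&(a[:,1]<-.008)&(a[:,2]>.08)&(a[:,2]<.125)]
  print('pin',len(q),np.round(np.percentile(q,[2,50,98],axis=0),4).tolist())
"
```

```text
top 0.94 [442.8, 234.8, 467.0, 321.0] 342 tcp [ 0.5174 -0.2451  0.1689]
 handle dir [ 0.817 -0.161  0.553  0.402 -0.246  0.194] top z med [0.1918 0.1936 0.1988]
 head [ 565.5 -235.1] 25.2 top z [0.2125 0.214  0.2177]
 top rect [ 571.8 -232.2] [32.1 45.8]
 top slope [ 0.003 -0.011]
pin 41 [[0.5579, -0.0276, 0.0815], [0.5656, -0.0201, 0.0974], [0.5723, -0.0111, 0.104]]
scene 0.62 [129.9, 204.0, 165.2, 260.2] 1033 tcp [ 0.5166 -0.2393  0.1686]
 handle dir [ 0.649  0.149  0.746  0.474 -0.25   0.186] top z med [0.1824 0.1948 0.1969]
 head [ 565.6 -241.1] 25.5 top z [0.2125 0.2148 0.2175]
 top rect [ 565.7 -241.7] [49.  44.7]
 top slope [-0.003  0.002]
pin 83 [[0.5542, -0.0301, 0.0804], [0.5642, -0.0217, 0.0974], [0.5715, -0.0119, 0.1017]]
```

Call:
{"name": "send_rows", "arguments": {
  "dp": [
    [0, 0, -30],
    [0, 0, -40],
    [0, 0, -40],
    [0, 0, -25],
    [0, 0, -10],
    [0, 0, -5],
    [0, 0, -3],
    [0, 0, -1],
    [0, 0, 0]
  ],
  "turn": [
    [0, 0, 0],
    [0, 0, 0],
    [0, 0, 0],
    [0, 0, 0],
    [0, 0, 0],
    [0, 0, 0],
    [0, 0, 0],
    [0, 0, 0],
    [0, 0, 0]
  ],
  "jaw": [10, 10, 10, 10, 10, 10, 10, 10, 10]
}}

```text
clock: 10.15
position: [0.5166, -0.237, 0.0165]
tool_rot: [-0.025, 1.0, -0.001, 0.001]
ft_force: [-0.3, 0.3, -2.9]
opening: 0.0159
grasp_force: 117.9
```

Call:
{"name": "send_rows", "arguments": {
  "dp": [
    [0, 0, -1],
    [0, 0, -1],
    [0, 0, -1],
    [0, 0, 0]
  ],
  "turn": [
    [0, 0, 0],
    [0, 0, 0],
    [0, 0, 0],
    [0, 0, 0]
  ],
  "jaw": [10, 10, 10, 10]
}}

```text
clock: 10.55
position: [0.5162, -0.2371, 0.0149]
tool_rot: [-0.024, 1.0, -0.001, 0.001]
ft_force: [-4.5, 2.0, 12.0]
opening: 0.0161
grasp_force: 120.3
```

Contact made. Release.

Call:
{"name": "send_rows", "arguments": {
  "dp": [
    [0, 0, 1],
    [0, 0, 0],
    [0, 0, 0],
    [0, 0, 0],
    [0, 0, 0],
    [0, 0, 0],
    [0, 0, 0],
    [0, 0, 20],
    [0, 0, 45],
    [0, 0, 45]
  ],
  "turn": [
    [0, 0, 0],
    [0, 0, 0],
    [0, 0, 0],
    [0, 0, 0],
    [0, 0, 0],
    [0, 0, 0],
    [0, 0, 0],
    [0, 0, 0],
    [0, 0, 0],
    [0, 0, 0]
  ],
  "jaw": [40, 85, 85, 85, 85, 85, 85, 85, 85, 85]
}}

```text
clock: 11.55
position: [0.5146, -0.236, 0.1234]
tool_rot: [-0.025, 1.0, 0.001, -0.001]
ft_force: [1.1, -0.3, -0.0]
opening: 0.0849
grasp_force: 0.0
```

Call:
{"name": "send_rows", "arguments": {
  "dp": [
    [0, 0, 48],
    [0, 0, 40],
    [0, 0, 30],
    [5, 40, 0],
    [5, 45, 0],
    [5, 45, 0],
    [5, 45, 0],
    [5, 40, 0],
    [5, 25, 0],
    [5, 20, 0]
  ],
  "turn": [
    [0, 0, 0],
    [0, 0, -0.14],
    [0, 0, -0.14],
    [0, 0, -0.14],
    [0, 0, -0.14],
    [0, 0, -0.14],
    [0, 0, -0.14],
    [0, 0, -0.14],
    [0, 0, -0.14],
    [0, 0, -0.14]
  ],
  "jaw": [85, 85, 85, 85, 85, 85, 85, 85, 85, 85]
}}

```text
clock: 12.55
position: [0.5502, 0.0244, 0.2413]
tool_rot: [0.569, 0.822, 0.0, -0.0]
ft_force: [-0.8, -0.5, 0.2]
opening: 0.0851
grasp_force: 0.0
```

```bash
python3 -c "
from h import *
s=bot.sense(); print(s['position'],s['tool_rot'],s['joint_pos'])
p=cams.snapshot('scene'); save(p,'s3')
m=finder.masks_of(p,'mallet')[0]; print(m['confidence'],np.percentile(cloud(p,m['pixels']),[2,50,98],axis=0))
a=cloud(p); q=a[(a[:,0]>.5)&(a[:,0]<.64)&(a[:,1]>0)&(a[:,1]<.11)&(a[:,2]>.125)&(a[:,2]<.145)]
print(cv2.minAreaRect((q[:,:2]*1000).astype('float32')))
"
```

```text
[0.55020439 0.02444577 0.24128931] [ 5.69357123e-01  8.22090268e-01  2.00060655e-05 -2.39065450e-04] [-3.24952195e-02  2.65629933e-01  1.54104960e+00  3.01244587e-04
  1.33529313e+00 -3.91914572e-01]
0.19 [[3.30717210e-01 3.65099189e-01 1.43858111e-04]
 [3.89560141e-01 4.50735128e-01 1.93024375e-02]
 [4.68344286e-01 5.23385160e-01 5.12064956e-02]]
((566.7240600585938, 54.540924072265625), (56.02840805053711, 23.043495178222656), 89.74832916259766)
```

View pics/s3.png

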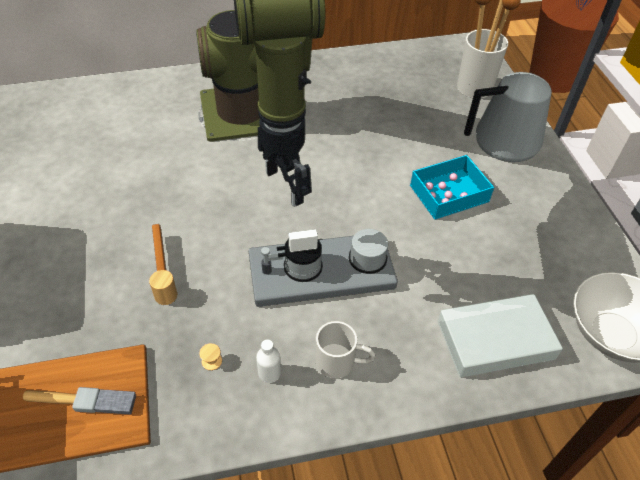

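Call:
{"name": "send_rows", "arguments": {
  "dp": [
    [8, 15, 0],
    [9, 15, 0],
    [0, 0, -10],
    [0, 0, -30],
    [0, 0, -40],
    [0, 0, -30],
    [0, 0, -20],
    [0, 0, -11],
    [0, 0, 0],
    [0, 0, 0]
  ],
  "turn": [
    [0, 0, -0.14],
    [0, 0, -0.14],
    [0, 0, -0.123],
    [0, 0, 0],
    [0, 0, 0],
    [0, 0, 0],
    [0, 0, 0],
    [0, 0, 0],
    [0, 0, 0],
    [0, 0, 0]
  ],
  "jaw": [85, 85, 85, 85, 85, 85, 85, 85, 85, 85],
  "squeeze": 60
}}

```text
clock: 13.65
position: [0.5682, 0.0519, 0.101]
tool_rot: [0.721, 0.693, 0.0, 0.0]
ft_force: [-0.2, -0.2, 0.2]
opening: 0.085
grasp_force: 0.0
```

Call:
{"name": "send_rows", "arguments": {
  "dp": [
    [-1, 3, 0],
    [0, 0, 0],
    [0, 0, 0],
    [0, 0, 0],
    [0, 0, 0],
    [0, 0, 0],
    [0, 0, 0],
    [0, 0, 0]
  ],
  "turn": [
    [0, 0, -0.005],
    [0, 0, 0],
    [0, 0, 0],
    [0, 0, 0],
    [0, 0, 0],
    [0, 0, 0],
    [0, 0, 0],
    [0, 0, 0]
  ],
  "jaw": [40, 10, 10, 10, 10, 10, 10, 10]
}}

```text
clock: 14.45
position: [0.567, 0.0554, 0.101]
tool_rot: [0.723, 0.691, 0.0, 0.0]
ft_force: [0.5, 1.0, 5.2]
opening: 0.017
grasp_force: 60.0
```

```bash
python3 -c "
from h import *
s=bot.sense(); print({k:np.round(s[k],3) for k in ['position','tool_rot','ft_force','torque','joint_pos','opening','grasp_force']})"
```

```text
{'position': array([0.567, 0.055, 0.101]), 'tool_rot': array([0.723, 0.691, 0.   , 0.   ]), 'ft_force': array([0.538, 1.01 , 5.196]), 'torque': array([0.08 , 0.164, 0.067]), 'joint_pos': array([0.023, 0.426, 1.687, 0.   , 1.027, 0.068]), 'opening': np.float64(0.017), 'grasp_force': np.float64(60.04)}
```

Call:
{"name": "send_rows", "arguments": {
  "dp": [
    [0, 0, 0],
    [0, 0, 0],
    [0, 0, 0],
    [0, 0, 0]
  ],
  "turn": [
    [0, 0, 0.035],
    [0, 0, 0.035],
    [0, 0, 0.045],
    [0, 0, 0]
  ],
  "jaw": [10, 10, 10, 10]
}}

```text
clock: 14.85
position: [0.5668, 0.0554, 0.1009]
tool_rot: [0.682, 0.731, 0.0, 0.0]
ft_force: [0.0, 0.2, 6.1]
opening: 0.0171
grasp_force: 60.1
```

```bash
python3 -c "
from h import *
s=bot.sense(); print({k:np.round(s[k],3) for k in ['position','tool_rot','ft_force','torque','joint_pos','opening','grasp_force']})"
```

```text
{'position': array([0.567, 0.055, 0.101]), 'tool_rot': array([0.682, 0.731, 0.   , 0.   ]), 'ft_force': array([0.026, 0.199, 6.146]), 'torque': array([-0.038,  0.15 , -0.629]), 'joint_pos': array([ 2.300e-02,  4.260e-01,  1.687e+00,  1.000e-03,  1.027e+00,
       -4.600e-02]), 'opening': np.float64(0.017), 'grasp_force': np.float64(60.136)}
```

Call:
{"name": "send_rows", "arguments": {
  "dp": [
    [0, 0, 0],
    [0, 0, 0]
  ],
  "turn": [
    [0, 0, 0.035],
    [0, 0, 0]
  ],
  "jaw": [10, 10]
}}

```text
clock: 15.05
position: [0.5668, 0.0555, 0.101]
tool_rot: [0.67, 0.742, 0.001, -0.0]
ft_force: [-0.8, 0.9, 5.2]
opening: 0.0168
grasp_force: 64.2
```

```bash
python3 -c "
from h import *
s=bot.sense(); print({k:np.round(s[k],3) for k in ['position','tool_rot','ft_force','torque','joint_pos','opening','grasp_force']})"
```

```text
{'position': array([0.567, 0.055, 0.101]), 'tool_rot': array([ 0.67 ,  0.742,  0.001, -0.   ]), 'ft_force': array([-0.844,  0.93 ,  5.152]), 'torque': array([-0.029,  0.24 , -1.426]), 'joint_pos': array([ 2.300e-02,  4.260e-01,  1.687e+00,  1.000e-03,  1.027e+00,
       -8.000e-02]), 'opening': np.float64(0.017), 'grasp_force': np.float64(64.227)}
```

Call:
{"name": "send_rows", "arguments": {
  "dp": [
    [0, 0, 0],
    [0, 0, 0],
    [0, 0, 0],
    [0, 0, 0],
    [0, 0, 0],
    [0, 0, 0]
  ],
  "turn": [
    [0, 0, -0.08],
    [0, 0, -0.08],
    [0, 0, -0.08],
    [0, 0, -0.06],
    [0, 0, -0.06],
    [0, 0, 0]
  ],
  "jaw": [10, 10, 10, 10, 10, 10]
}}

```text
clock: 15.65
position: [0.567, 0.0552, 0.1009]
tool_rot: [0.792, 0.611, 0.0, 0.0]
ft_force: [-0.4, -0.8, 4.8]
opening: 0.0172
grasp_force: 60.1
```

```bash
python3 -c "
from h import *
s=bot.sense(); print({k:np.round(s[k],3) for k in ['position','tool_rot','ft_force','torque','joint_pos','opening','grasp_force']})"
```

```text
{'position': array([0.567, 0.055, 0.101]), 'tool_rot': array([0.792, 0.611, 0.   , 0.   ]), 'ft_force': array([-0.386, -0.82 ,  4.809]), 'torque': array([-0.062,  0.122, -0.138]), 'joint_pos': array([ 0.023,  0.426,  1.687, -0.   ,  1.027,  0.279]), 'opening': np.float64(0.017), 'grasp_force': np.float64(60.088)}
```

Call:
{"name": "send_rows", "arguments": {
  "dp": [
    [0, 0, 0],
    [0, 0, 0],
    [0, 0, 0],
    [0, 0, 0],
    [0, 0, 0],
    [0, 0, 0],
    [0, 0, 0],
    [0, 0, 0],
    [0, 0, 0],
    [0, 0, 0]
  ],
  "turn": [
    [0, 0, -0.08],
    [0, 0, -0.1],
    [0, 0, -0.1],
    [0, 0, -0.1],
    [0, 0, -0.1],
    [0, 0, -0.1],
    [0, 0, -0.1],
    [0, 0, -0.08],
    [0, 0, -0.04],
    [0, 0, 0]
  ],
  "jaw": [10, 10, 10, 10, 10, 10, 10, 10, 10, 10]
}}

```text
clock: 16.65
position: [0.5671, 0.0558, 0.1009]
tool_rot: [0.967, 0.255, 0.001, -0.0]
ft_force: [-1.0, 1.2, 4.9]
opening: 0.017
grasp_force: 60.1
```

```bash
python3 -c "
from h import *
s=bot.sense(); print({k:np.round(s[k],3) for k in ['position','tool_rot','ft_force','torque','joint_pos','opening','grasp_force']})"
```

```text
{'position': array([0.567, 0.056, 0.101]), 'tool_rot': array([ 0.967,  0.255,  0.001, -0.   ]), 'ft_force': array([-1.011,  1.244,  4.917]), 'torque': array([ 0.206,  0.068, -0.065]), 'joint_pos': array([2.300e-02, 4.260e-01, 1.687e+00, 1.000e-03, 1.027e+00, 1.079e+00]), 'opening': np.float64(0.017), 'grasp_force': np.float64(60.071)}
```

Turned 58° without a stop yet; go on until the torque rises.

Call:
{"name": "send_rows", "arguments": {
  "dp": [
    [0, 0, 0],
    [0, 0, 0],
    [0, 0, 0]
  ],
  "turn": [
    [0, 0, -0.04],
    [0, 0, -0.03],
    [0, 0, 0]
  ],
  "jaw": [10, 10, 10]
}}

```text
clock: 16.95
position: [0.567, 0.0565, 0.101]
tool_rot: [0.975, 0.221, 0.001, -0.001]
ft_force: [-0.9, 3.6, 5.3]
opening: 0.0172
grasp_force: 60.1
```

```bash
python3 -c "
from h import *
s=bot.sense(); print({k:np.round(s[k],3) for k in ['position','tool_rot','ft_force','torque','joint_pos','opening','grasp_force']})"
```

```text
{'position': array([0.567, 0.057, 0.101]), 'tool_rot': array([ 0.975,  0.221,  0.001, -0.001]), 'ft_force': array([-0.943,  3.576,  5.323]), 'torque': array([0.557, 0.19 , 0.342]), 'joint_pos': array([0.024, 0.426, 1.687, 0.002, 1.027, 1.148]), 'opening': np.float64(0.017), 'grasp_force': np.float64(60.11)}
```

Call:
{"name": "send_rows", "arguments": {
  "dp": [
    [0, 0, 0],
    [0, 0, 3],
    [0, 0, 4],
    [0, 0, 5],
    [0, 0, 5]
  ],
  "turn": [
    [0, 0, 0.03],
    [0, 0, 0],
    [0, 0, 0],
    [0, 0, 0],
    [0, 0, 0]
  ],
  "jaw": [10, 10, 10, 10, 10]
}}

```text
clock: 17.45
position: [0.5664, 0.0551, 0.1175]
tool_rot: [0.972, 0.236, -0.0, 0.0]
ft_force: [-0.4, -0.1, -0.8]
opening: 0.0171
grasp_force: 59.0
```

Free and rising with the cap's weight on it; lift on.

Call:
{"name": "send_rows", "arguments": {
  "dp": [
    [0, 0, 8],
    [0, 0, 12],
    [0, 0, 15],
    [0, 0, 18],
    [0, 0, 18],
    [0, 0, 12],
    [0, 0, 6],
    [0, 0, 0],
    [0, 0, 0],
    [0, 0, 0]
  ],
  "turn": [
    [0, 0, 0],
    [0, 0, 0],
    [0, 0, 0],
    [0, 0, 0],
    [0, 0, 0],
    [0, 0, 0],
    [0, 0, 0],
    [0, 0, 0],
    [0, 0, 0],
    [0, 0, 0]
  ],
  "jaw": [10, 10, 10, 10, 10, 10, 10, 10, 10, 10]
}}

```text
clock: 18.45
position: [0.5658, 0.0553, 0.2054]
tool_rot: [0.972, 0.236, -0.001, -0.0]
ft_force: [-0.4, -0.5, -1.1]
opening: 0.0171
grasp_force: 59.0
```

```bash
python3 -c "
from h import *
s=bot.sense(); print({k:np.round(s[k],3) for k in ['position','ft_force','grasp_force','clock']})
p=cams.snapshot('scene'); a=cloud(p)
q=a[(a[:,0]>.55)&(a[:,0]<.58)&(a[:,1]>-.034)&(a[:,1]<-.008)&(a[:,2]>.08)&(a[:,2]<.13)]
print('pin',np.round(np.percentile(q[:,2],[50,98]),4))
r=finder.masks_of(p,'cap')[0]; print(r['confidence'],np.percentile(cloud(p,r['pixels']),[2,50,98],axis=0).round(3))
cv2.imwrite('pics/f.png',cv2.resize(p['image'][150:390,130:450,::-1],None,fx=2,fy=2))"
```

```text
{'position': array([0.566, 0.055, 0.205]), 'ft_force': array([-0.403, -0.513, -1.094]), 'grasp_force': np.float64(59.033), 'clock': np.float64(18.45)}
pin [0.0979 0.103 ]
0.69 [[ 0.394 -0.259  0.002]
 [ 0.561 -0.238  0.043]
 [ 0.587 -0.215  0.064]]
```

View pics/f.png

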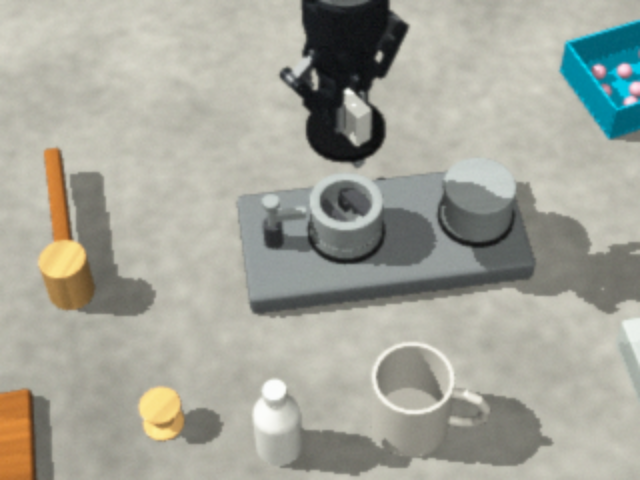

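The picture shows the cap hanging level in the gripper at (345,130), clear of the open barrel at (345,200). The pin is down at (270,210) and the mallet is standing at (65,275).

```bash
python3 -c "
from cell import workorder
print(workorder.job_done())"
```

```text
the job is handed in; nothing more can be done
None
```

I handed the job in with the lock pin knocked fully down, the mallet standing back on the counter, and the cap turned about 60° clockwise (seen from above) and held level, about 10 cm above its seat. The hand-in returned no verdict.

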